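# Call the packer and point out the missing biscuit

### The job

Call the packer: press the larger of the two buttons on the call box fully down and let it come back up. Then point out the pocket of the biscuit tray that has no biscuit: with the fingers pointing down, hold the tool point about 5 cm above the middle of that empty pocket for at least two seconds, and finish there, still pointing. Do not touch the tray or the biscuits, do not press the small button, and leave everything else on the table where it stands.

Things in the scene. Friction and masses are not known exactly. Their poses are not given: they have to be found in the camera images.
- large_button (a joint): press travel of the larger button of the call box, in m: 0 up, 0.006 fully down; a spring pushes it back up, fully down takes 5 N
- large_button_top (a point): centre of the top face of the larger button: a round black push button 48 mm across in a steel collar, on the call box; it is pressed straight down and moves with this point
- small_button (a joint): press travel of the smaller button of the call box, in m: 0 up, 0.006 fully down (not to be pressed)
- small_button_top (a point): centre of the top face of the smaller button: round, black, 22 mm across, in a steel collar, 78 mm from the centre of the larger one
- call_box: fixed grey box lying on the table, 90 x 160 x 40 mm (x, y, z), at any yaw; origin at the centre of its underside; the two buttons stand on its top, the large one at y +35 mm, the small one at y -43 mm of its own frame
- tray: fixed shallow white plastic tray, 149 x 219 mm and 14 mm high, walls 4 mm; origin at the centre of its underside; 2 (along its x) by 3 (along its y) pockets on a 70 mm grid centred on the tray, pocket floor 4 mm above the table, each with a round white paper pad; five hold a biscuit, one is empty
- empty_pocket: the one pocket without a biscuit (only a few crumbs lie on its pad, no solid part of its own); origin at the middle of the pocket's floor, 4 mm above the table, z up
- biscuit0: loose round sandwich biscuit, 50 mm across, 18 mm thick, lying flat in a pocket of the tray, its top 22 mm above the table; origin at the centre of its underside; all five look alike
- biscuit1: loose round sandwich biscuit, 50 mm across, 18 mm thick, lying flat in a pocket of the tray, its top 22 mm above the table; origin at the centre of its underside; all five look alike
- biscuit2: loose round sandwich biscuit, 50 mm across, 18 mm thick, lying flat in a pocket of the tray, its top 22 mm above the table; origin at the centre of its underside; all five look alike
- biscuit3: loose round sandwich biscuit, 50 mm across, 18 mm thick, lying flat in a pocket of the tray, its top 22 mm above the table; origin at the centre of its underside; all five look alike
- biscuit4: loose round sandwich biscuit, 50 mm across, 18 mm thick, lying flat in a pocket of the tray, its top 22 mm above the table; origin at the centre of its underside; all five look alike
- tape_roll: bystander: loose cardboard-brown roll lying flat, 96 mm across, 40 mm high; origin at the centre of its underside
- brush: bystander: loose flat brush with a wooden handle lying on the table beyond the work, 200 mm long, 42 mm wide, 20 mm high; origin at the middle of its length on its underside, x from handle to bristles
- packet: bystander: loose open packet of biscuits standing in two rows in a low clear base, 90 x 130 x 50 mm; origin at the centre of its underside
- jar: bystander: loose glass jar with a steel lid, 60 mm across, 90 mm high; origin at the centre of its underside
Not all that is in view belongs to the job. Several things have the shape of the call_box; the one meant has the colours described above.

How it is judged:
On the way, in this order (a step that is already met when the one before it is completed fails the run):
1. the large button is pressed fully down (more than 4.5 mm of its 6 mm) (value of joint large_button above 0.0045 m), for 0.05 s.
2. the large button is back up (within 1.5 mm) (value of joint large_button below 0.0015 m), for 0.05 s.
3. the tool point is held for two seconds within 20 mm of the middle of the empty pocket seen from above, 30 to 90 mm above its floor, fingers pointing down within about 30 degrees (horizontal distance between the grasp point and empty_pocket below 0.02 m and z of the grasp point in the frame of empty_pocket between 0.03 and 0.09 m and angle between the grasp point's own z axis and vertical above 2.6 rad), for 2 s.
At the end, for the whole second after the job is handed in: the tool point is still within 20 mm of the middle of the empty pocket seen from above and 30 to 90 mm above its floor, fingers down within about 30 degrees; both buttons are up (within 1.5 mm); the biscuits are within 10 mm and the tape roll, brush, packet and jar within 15 mm of where they started (all of step 3 and value of joint each of large_button, small_button below 0.0015 m and distance of each of biscuit0, biscuit1, biscuit2, biscuit3, biscuit4 from where it was at the start of the episode below 0.01 m and distance of each of tape_roll, brush, packet, jar from where it was at the start of the episode below 0.015 m); the robot touches nothing.
It fails at once if the robot touches the tray or a biscuit (contact force between any of the arm, the fingers and tray above 0.3 N or contact force between any of the arm, the fingers and biscuit0 above 0.3 N or contact force between any of the arm, the fingers and biscuit1 above 0.3 N or contact force between any of the arm, the fingers and biscuit2 above 0.3 N or contact force between any of the arm, the fingers and biscuit3 above 0.3 N or contact force between any of the arm, the fingers and biscuit4 above 0.3 N).
It fails at once if the small button is pressed (more than 3 mm) (value of joint small_button above 0.003 m).
It fails at once if a biscuit is lifted or moved more than 10 mm, or a bystander more than 15 mm (not (distance of biscuit0 from where it was at the start of the episode below 0.01 m) or not (distance of biscuit1 from where it was at the start of the episode below 0.01 m) or not (distance of biscuit2 from where it was at the start of the episode below 0.01 m) or not (distance of biscuit3 from where it was at the start of the episode below 0.01 m) or not (distance of biscuit4 from where it was at the start of the episode below 0.01 m) or not (distance of tape_roll from where it was at the start of the episode below 0.015 m) or not (distance of brush from where it was at the start of the episode below 0.015 m) or not (distance of packet from where it was at the start of the episode below 0.015 m) or not (distance of jar from where it was at the start of the episode below 0.015 m)).
It also fails if it takes over 38 s, if anything falls off the work surface, if the arm or the gripper's body presses on something with over 40 N, if the wrist force passes 120 N, or if a joint passes its speed limit or range.

### The arm

A 7-joint arm with a two-finger parallel gripper is mounted at the origin on the work surface. World frame = base frame: x ahead of the robot, y to its left, z up, the work surface at z = 0. Lengths are in m, angles in rad, forces in N, time in s.
With the tool pointing down it reaches from about 0.425 to 0.925 m from the base axis. Payload 6.8 kg.
Tool frame: the origin (TCP) lies between the finger pads, 19 mm behind the fingertips; this is the grasp point; z points along the fingers, y is the line along which they close (so a half turn about z gives the same grasp; the last joint's range is limited). The gripper opens to 85 mm and grips with 20 to 120 N. Pads are 22 mm wide; open, the fingers measure 114 mm over their backs; the gripper's body (76 mm by 85 mm) begins 54 mm behind the grasp point. The pads swing forward as they close: fully open they stand 13 mm farther back than shut.
Start: joints at [1.049, 0.477, 0.022, 1.555, -0.011, 1.109, -0.083], TCP at [0.271, -0.618, 0.25] pointing down, gripper open.
Joint ranges: [-2.96, 2.96], [-0.34, 2.1], [-1.41, 1.46], [0.24, 2.44], [-1.37, 4.51], [0.17, 1.92], [-2.96, 2.96]. Speed limits (rad/s): [2.39, 2.39, 3.14, 3.14, 3.14, 3.14, 3.14].

### API

Orientations are given as a unit quaternion [w, x, y, z].
In Python, from cell import env, kin, camera, calibration, job gives the robot as it stands. The module is installed in compiled form; this text tells all that it offers. Calls block until the motion is done:
- env.reach(position, orientation): joint-space move of the TCP to a pose.
- env.movel(position, velocity=0.15, rot=None, stop_force=None): straight line of the TCP; rot=None keeps the orientation; velocity is the mean speed in m/s. With stop_force (N) it stops when the force on the tool has changed by that much, and returns True; else False.
- env.goto_joints(angles): joint-space move.
- env.grip(opening, f_grip=None): finger opening in m; f_grip is the grip in N (None keeps the last); returns when the fingers have stopped.
- env.dwell(seconds).
- kin.inverse_kinematics(position, orientation): joint angles nearest the present ones, or None.
- env.get_state(): the state.
- camera(name): name is "side" or "top"; returns (picture, depth): 480x640x3 uint8, blue, green, red; 480x640 float32, m along the optical axis (not along the pixel's ray), 0 where there is no reading.
- calibration(name): a dict with "fx", "fy", "cx", "cy" (pixels), "k1" (the pictures are not rectified: a ray, as slopes to the right and down, at radius r is drawn at 1 + k1 r^2 times it, then the intrinsics apply), "rvec" (rotation vector, rad) and "tvec" (3), from world to camera coordinates, as OpenCV has them. Camera axes: x right, y down, z forward; pixel columns grow to the right and rows downward; lengths in m; the calibration is good to about 2 mm. A picture is of the moment at which its call begins. calibration takes no time and is no camera call.
A pose or a line that the arm cannot do raises env.PlanningError and nothing moves.
- job.job_done(): hands the job in; it is judged then, once.
The state is a dict: "time": time; "qpos": joint angles; "joint_velocities": joint speeds; "joint_torque": joint torques, N m; "tcp_pos": TCP position; "orientation": TCP orientation; "force": force on the tool from outside, world axes, zero at the start; "torque": the same for the moment, N m; "opening": finger opening in m; "gripper_force": force on a finger pad.
Only numpy, scipy, OpenCV 4.12 (cv2) and the standard library are available. Lean on these libraries where they do the work, as an engineer would, in place of code of your own. Each camera call takes 0.05 s, during which the arm holds its last target. There are 200 camera calls.

## Working session

There is one attempt and no reset: what is moved stays moved. The work goes in short steps, each a Python script; the robot and the scene stay as the last script left them, time stands still between calls to the robot, and variables do not carry over. Pictures are saved under pics/ and viewed, at most 10 in all, crops included, and the job is handed in when it is done.

```bash
mkdir -p pics; cat > h.py <<'E'
import numpy as np, cv2
from cell import env, kin, camera, calibration, job
def cam(n):
    c=calibration(n); R=cv2.Rodrigues(np.array(c["rvec"],float))[0]; t=np.array(c["tvec"],float).ravel()
    return c,R,t
def ray(n,uv):
    c,R,t=cam(n); K=np.array([[c["fx"],0,c["cx"]],[0,c["fy"],c["cy"]],[0,0,1]])
    p=cv2.undistortPoints(np.array(uv,float).reshape(-1,1,2),K,np.array([c["k1"],0,0,0,0.])).reshape(-1,2)
    d=np.c_[p,np.ones(len(p))]
    return -R.T@t, d@R, d
def plane(n,uv,z):
    o,d,_=ray(n,uv); return o+d*((z-o[2])/d[:,2])[:,None]
def bydepth(n,uv,depth):
    o,d,_=ray(n,uv); z=np.array([depth[int(round(v)),int(round(u))] for u,v in uv]); return o+d*z[:,None]
def proj(n,P):
    c,R,t=cam(n); K=np.array([[c["fx"],0,c["cx"]],[0,c["fy"],c["cy"]],[0,0,1]])
    return cv2.projectPoints(np.array(P,float).reshape(-1,1,3),R,t,K,np.array([c["k1"],0,0,0,0.]))[0].reshape(-1,2)
E
python3 - <<'E'
from h import *
for n in("top","side"):
    p,d=camera(n); cv2.imwrite(f"pics/{n}0.png",p); np.savez(f"{n}.npz",p=p,d=d); c,R,t=cam(n); print(n,c,-R.T@t)
E
```

```text
top {'fx': 449.37325842511154, 'fy': 449.37325842511154, 'cx': 319.4721194926978, 'cy': 232.98986554339598, 'k1': 0.02738806394813687, 'rvec': array([ 2.15667639, -2.06203341,  0.21107275]), 'tvec': array([-0.02591331,  0.56019482,  0.94696012])} [ 0.35539532 -0.01204614  1.04152401]
side {'fx': 508.6375466336466, 'fy': 508.6375466336466, 'cx': 313.539078535188, 'cy': 233.59491180025736, 'k1': -0.04226157510812114, 'rvec': array([ 0.45948798, -2.59051674,  1.39950133]), 'tvec': array([0.49497293, 0.17596981, 0.97666426])} [0.22160991 0.84669697 0.68105062]
```

View pics/top0.png

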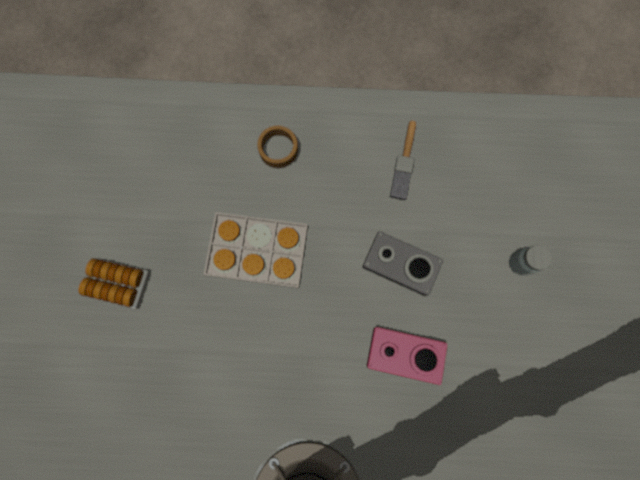

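View pics/side0.png

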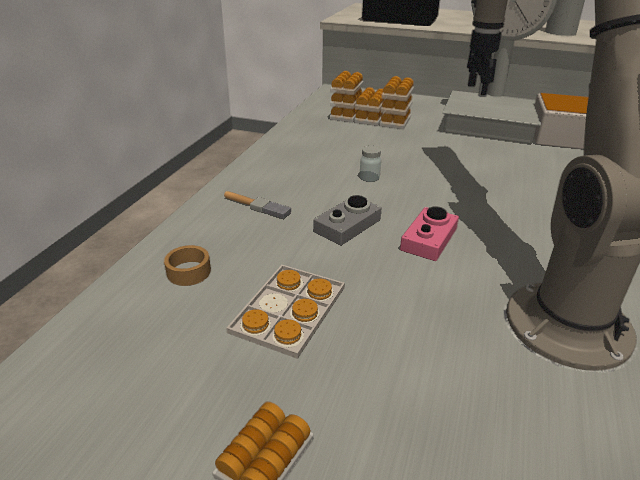

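The top view shows these candidates:
- Large button: grey box at (419,267) or pink decoy at (426,359).
- Small buttons: (386,254) on the grey box and (389,351) on the pink one.
- Pocket: the empty one with crumbs at (260,235), and five biscuits around it.

The side view has the grey box's large button at (358,202) and the empty pocket at (273,301). I choose the grey box. Next I'll measure in both views and crop to check.

```bash
cat > m.py <<'E'
from h import *
from scipy.spatial.transform import Rotation as Ro
D={n:np.load(n+".npz") for n in("top","side")}
def tri(a,b):
    o1,d1,_=ray("top",[a]);o2,d2,_=ray("side",[b]); d1=d1[0];d2=d2[0]
    s=np.linalg.lstsq(np.c_[d1,-d2],o2-o1,rcond=None)[0]; A=o1+d1*s[0];B=o2+d2*s[1]
    return (A+B)/2,np.linalg.norm(A-B)
def blob(n,seed,mask):
    k,l,s,c=cv2.connectedComponentsWithStats(mask.astype(np.uint8),connectivity=4)
    best=min(range(1,k),key=lambda i:np.hypot(*(c[i]-seed))+(1e3 if s[i,4]<25 else 0)); 
    m=(l==best).astype(np.uint8); cs=max(cv2.findContours(m,0,2)[0],key=cv2.contourArea)
    return c[best],s[best],cv2.fitEllipse(cs)
seeds={"large":((419,267),(358,202)),"small":((386,254),(337,215))}
P={}
for k,(a,b) in seeds.items():
    r=[]
    for n,s in(("top",a),("side",b)):
        g=D[n]["p"].max(2); c,st,e=blob(n,s,g<45); r.append(e[0]); print(k,n,c,st,e)
    P[k],err=tri(*r); print(k,P[k],err, bydepth("top",[r[0]],D["top"]["d"]), plane("top",[r[0]],P[k][2]))
print("sep",np.linalg.norm(P["large"]-P["small"]))
# biscuits: saturated orange
B={}
for n in D:
    h=cv2.cvtColor(D[n]["p"],cv2.COLOR_BGR2HSV); m=(h[...,1]>130)&(h[...,2]>70)
    k,l,s,c=cv2.connectedComponentsWithStats(m.astype(np.uint8))
    x0,y0,x1,y1=(205,210,310,295) if n=="top" else (225,260,345,355)
    B[n]=[c[i] for i in range(1,k) if s[i,4]>80 and x0<c[i][0]<x1 and y0<c[i][1]<y1]
    z=.022 if n=="top" else .018
    print(n,np.round(plane(n,B[n],z),4).tolist())
print("pocket top-floor",plane("top",[(260,235)],.004),"side",plane("side",[(273,301)],.004),tri((260,235),(273,301)))
print("depth pts biscuits",bydepth("top",B["top"],D["top"]["d"])[:,2])
np.savez("P.npz",**P)
a=cv2.resize(D["top"]["p"][200:320,195:455],None,fx=3,fy=3,interpolation=2); cv2.imwrite("pics/crop.png",a)
E
python3 m.py
```

```text
large top [419.17207792 267.77922078] [409 258  21  20 308] ((419.1657409667969, 267.71673583984375), (18.513399124145508, 19.549474716186523), 103.74681091308594)
large side [356.92265193 201.3480663 ] [348 196  19  12 181] ((356.86614990234375, 201.35313415527344), (10.865813255310059, 19.458776473999023), 93.25950622558594)
large [ 0.49338122 -0.2233522   0.05605589] 0.0008056717715187304 [[ 0.4917777  -0.22157083  0.06468503]] [[ 0.49298247 -0.22342172  0.05605589]]
small top [386.55555556 252.93333333] [383 250   8   7  45] ((386.5098571777344, 252.9404296875), (6.75712776184082, 7.314180850982666), 78.05003356933594)
small side [336.68627451 213.01960784] [333 210   9   7  51] ((336.7181091308594, 213.02462768554688), (6.818382740020752, 8.276620864868164), 92.60638427734375)
small [ 0.52282751 -0.15114575  0.05676559] 0.0005749943544231805 [[ 0.52206659 -0.150804    0.05956897]] [[ 0.52254242 -0.15120013  0.05676559]]
sep 0.07798306578771927
top [[0.5656, 0.2104, 0.022], [0.5545, 0.0729, 0.022], [0.4978, 0.215, 0.022], [0.4893, 0.1482, 0.022], [0.4842, 0.0784, 0.022]]
side [[0.5552, 0.0772, 0.018], [0.4841, 0.0837, 0.018], [0.4893, 0.1533, 0.018], [0.5664, 0.2149, 0.018], [0.4982, 0.2196, 0.018]]
pocket top-floor [[0.56096629 0.13961811 0.004     ]] side [[0.56363341 0.13797355 0.004     ]] (array([0.56168973, 0.1396714 , 0.00563208]), np.float64(0.0021185284099790275))
depth pts biscuits [0.02004433 0.02665734 0.021634   0.02153242 0.02000061]
```

View pics/crop.png

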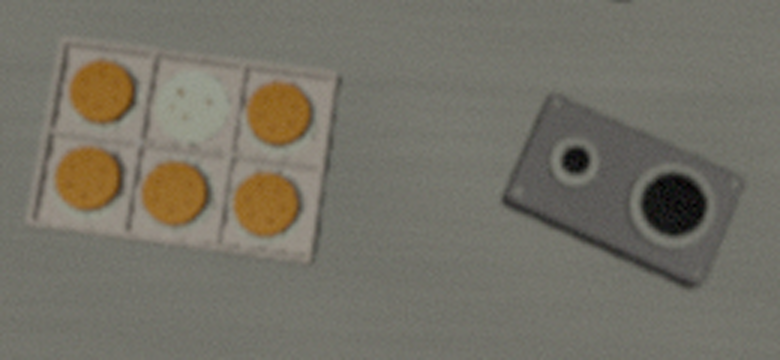

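The crop confirms it: a grey box with a large black button at full-frame (419,268), and the crumb-only pocket in the middle of the tray's far row. The checks agree with the text: buttons 78 mm apart, button tops at z≈0.056, biscuits on a ~70 mm grid. Pressing now.

```bash
python3 - <<'E'
from h import *
P=np.load("P.npz")["large"]; x,y=P[:2]
s=env.get_state(); print(s["orientation"],s["time"]); q=s["orientation"]
env.grip(0.0)
env.reach([x,y,0.20],q)
env.movel([x,y,0.095],0.12)
f0=env.get_state()["force"]
hit=env.movel([x,y,0.060],0.02,stop_force=12)
env.dwell(.2); s=env.get_state(); print(hit,s["tcp_pos"],s["force"]-np.array(f0),s["time"])
p,d=camera("side"); cv2.imwrite("pics/press.png",cv2.resize(p[140:260,280:440],None,fx=4,fy=4))
E
```

```text
[-7.94088038e-04  9.78676120e-01  2.05407815e-01 -2.28033659e-04] 0.1
True [ 0.49338069 -0.2233722   0.07476311] [-0.89784395  0.93714632  8.30876939] 4.8167
```

View pics/press.png

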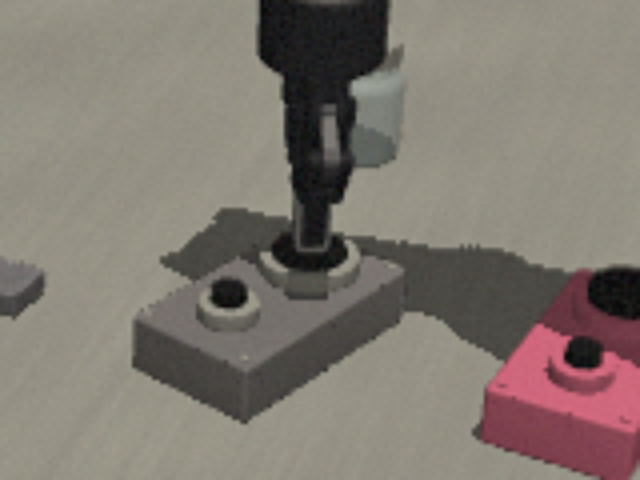

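The fingertips stand on the large button of the grey box. 8 N suggests it is bottomed, but the height doesn't settle it, so I'll push further to confirm it's stiff.

```bash
python3 - <<'E'
from h import *
P=np.load("P.npz")["large"]; x,y=P[:2]
for z in (.0735,.072,.0705,.069,.0675):
    hit=env.movel([x,y,z],0.02,stop_force=25); env.dwell(.15); s=env.get_state(); print(z,hit,s["tcp_pos"][2],s["force"],s["time"])
    if hit or abs(s["force"][2])>22: break
E
```

```text
0.0735 False 0.07461409842551231 [-4.74178155  1.88143489 16.22797896] 5.2667
0.072 False 0.07438671896638041 [-9.08589586  3.56802585 28.39941959] 5.6667
```

It is stiff: 12 N more moves the tool only 0.2 mm, so the button is fully down. Next I release it and point at the pocket.

```bash
python3 - <<'E'
from h import *
P=np.load("P.npz")["large"]; x,y=P[:2]; X,Y=.561,.1405
env.movel([x,y,0.12],0.08); env.dwell(.2)
env.movel([x,y,0.2],0.15)
env.reach([X,Y,0.2],env.get_state()["orientation"])
env.movel([X,Y,0.055],0.1)
env.dwell(2.5); s=env.get_state(); print(s["tcp_pos"],s["orientation"],s["force"],s["time"])
p,d=camera("side"); t,_=camera("top")
cv2.circle(p,tuple(np.int32(proj("side",[[X,Y,.004]])[0])),2,(0,0,255),-1)
a=cv2.resize(p[180:360,200:380],(400,400)); b=cv2.resize(t[170:320,190:340],(400,400)); cv2.imwrite("pics/end.png",np.hstack([a,b]))
E
```

```text
[0.5609959  0.14050406 0.05499298] [-0.00132908  0.97867682  0.2053982  -0.0012256 ] [-0.2997394  -0.86715837  0.10013924] 12.7833
```

View pics/end.png

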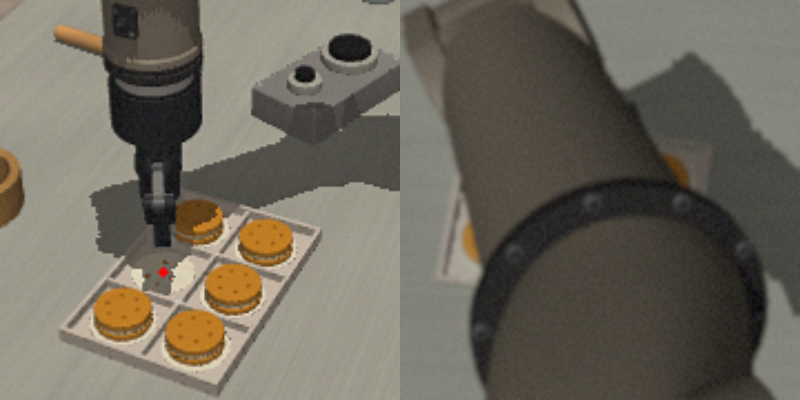

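The side view shows the fingertips above the empty pocket, with the target dot on its pad, the biscuits undisturbed and both buttons up.

```bash
python3 -c "
from cell import job
print(job.job_done())"
```

```text
the job is handed in; nothing more can be done
None
```

I pressed the large button on the grey call box fully down and released it, then handed the job in with the arm still pointing about 5 cm above the middle of the empty pocket; no verdict was returned.

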